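# Wipe the off-cuts out of the chip chute with the scraper block

### The arm

A 6-joint arm with a two-finger parallel gripper is mounted at the origin on a cart in front of the work surface, level with it; the furniture and walls round the work are solid. World frame = base frame: x ahead of the robot, y to its left, z up, the work surface at z = 0. Lengths are in m, angles in rad, forces in N, time in s.
With the tool pointing down it reaches from about 0.35 to 0.775 m from the base axis. Payload 5.5 kg.
Tool frame: the origin (TCP) lies midway between the tips of the shut fingers; the grasp point (between the pads) lies grasp_offset behind it (grasp_offset is the distance from the TCP to the grasp point, in m); z points along the fingers, y is the line along which they close (so a half turn about z gives the same grasp; the last joint's range is limited). The gripper opens to 85 mm and grips with 20 to 120 N. Pads are 22 mm wide; open, the fingers measure 114 mm over their backs; the gripper's body (76 mm by 85 mm) begins 54 mm behind the grasp point. The pads swing forward as they close: fully open they stand 13 mm farther back than shut.
Start: joints at [-1.412, 0.313, 0.046, 1.304, 0, 1.431], TCP at [0.169, -0.55, 0.231] pointing down, gripper open.
Joint ranges: [-2.76, 2.76], [-0.86, 1.69], [-1.03, 1.26], [-2.2, 2.34], [-1.47, 1.5], [-3.14, 3.14]. Speed limits (rad/s): [2.57, 2.57, 3.14, 3.14, 3.14, 3.14].

### API

Orientations are given as a unit quaternion [w, x, y, z].
In Python, from workcell import * gives the robot as it stands.
- The arm moves only by the tool step_arm, never from a script. Its argument "deltas" is a list of rows, each a list of 7 numbers: the shift along the world's x, y, z in mm, then the turn, a rotation vector about the world's x, y, z in degrees, then the gripper's target within -1 to 1 (fully open at 1, half-way at 0, shut at -1). A call has 1 to 5 rows; each row shifts and turns the commanded pose from where the row before left it; what a row does not reach is not made up. A row lasts 1/10 s, in which the tool goes at most 50 mm and 8.59 degrees, less where a joint would pass 70% of its speed; a pose out of reach is approached as far as the arm can. A call is refused whole if a number of a shift passes 50 or a number of a turn 8.59, either way. A call with a gripper value outside its range is refused whole. The fingers move at their own pace and stop on an object; "newtons" is the grip in N (left out, the last holds). Time passes only in rows, so rows that do not move let the fingers close. It gives the time, the measured TCP pose, the force, the opening and the grip force at its end, in the units of the state.
- get_state(): the state, without advancing time (a new reading comes with each control period).
- read_camera(name): name is "side" or "top" or "wrist"; returns a dict with "image" (400x640x3 uint8, red, green, blue), "z_map" (400x640 float32, m along the optical axis (not along the pixel's ray), 0 where there is no reading), "K" (3x3 intrinsics, pixels), "dist_coeffs" ([k1, k2, p1, p2, k3] as OpenCV has them; the pictures are not rectified), "world_from_camera" (4x4, takes a point from camera to world coordinates). Camera axes: x right, y down, z forward; pixel columns grow to the right and rows downward; lengths in m; the calibration is good to about 2 mm. A picture is of the moment at which its call begins.
- hand_in(): hands the job in; it is judged then, once.
The state is a dict: "clock": time; "joint_pos": joint angles; "qvel": joint speeds; "tau": joint torques, N m; "tcp_pos": TCP position; "orientation": TCP orientation; "wrist_force": force on the tool from outside, world axes, zero at the start; "ft_torque": the same for the moment, N m; "finger_gap": finger opening in m; "grip_force": force on a finger pad.
Only numpy, scipy, OpenCV 4.12 (cv2) and the standard library are available. Lean on these libraries where they do the work, as an engineer would, in place of code of your own. Each camera call takes 0.05 s, during which the arm holds its last target. There are 200 camera calls.

### The job

Clear the three off-cuts out of the clear-sided chute into the crate at its outlet, using the scraper block and never your fingers. Lift the block out of its stand by its ends, stand it on the bench clear of the stand and let go, then take it again across its thickness so that it fits between the guards, lower it in behind the off-cuts and wipe them all the way out, keeping the sprung floor pressed down a few millimetres under it from end to end but never down to its stop at 10 mm. Finally stand the block upright on the open bench again, outside its stand, with the other things left where they are.

Things in the scene. Friction and masses are not known exactly. Their poses are not given: they have to be found in the camera images.
- chute: Chip chute, fixed: a straight channel along its own y axis, 270 mm long, between two upright clear guards with aluminium top rails. Origin on the bench under its middle, z up; the open outlet is at its -y end and the other (+y) end is open too. The channel is 72 mm wide inside the guards (x from -36 to +36 mm; outer faces at x = +-47 mm) and the guards' tops are at z = 150 mm. Its floor is the steel floor plate, top at z = 78 mm when not pressed
- floor_plate (a joint): How far the chute's steel floor plate is pressed down, m: 0 at rest, 0.010 on its stop. The plate (70 mm wide, 280 mm long, y from -140 to +140 mm of the chute) moves straight down on springs: it begins to give at about 3 N and then takes 1.5 N more for each mm (about 9 N at 4 mm, 18 N at the stop). It does not give under the scraper's own weight
- crate: Clear open-topped crate standing under the chute's outlet, fixed, 100 x 150 mm and 62 mm high, walls and floor 2 mm. Origin at the centre of its underside; its long side is its y axis (y from -73 to +77 mm, x from -50 to +50 mm), lying across the outlet. The floor plate's end reaches 15 mm over its near wall
- stand: Dark steel stand for the scraper block, fixed: base 85 x 60 mm and 6 mm thick, two upright cheek plates at x = +-23.5 mm (50 mm wide along y, tops at z = 79 mm) that cover the scraper's two broad faces almost to its top; both ends (+-y) are open. Origin at the centre of its underside, y along the scraper's length
- scraper_center (a point): Centre of the scraper block, half-way up: an upright white block with a black rubber foot, 60 mm wide (its y axis), 36 mm thick (x) and 75 mm high (z), flat at the bottom, the same either way round, about 0.17 kg. At the start it stands in the stand, its bottom 6 mm above the bench and its top 2 mm above the cheeks, with 2.5 mm of play to each cheek. Its 60 mm width fits the chute with 6 mm to spare on each side, leaving no room there for fingers on its ends
- offcut_0_center (a point): Centre of one of three flat grey plastic off-cuts lying on the chute's floor, 60 x 27 mm and 8 mm thick, 16 g; x is its long axis, roughly across the chute. They lie between y = -105 and +65 mm of the chute
- offcut_1_center (a point): Centre of one of three flat grey plastic off-cuts lying on the chute's floor, 60 x 28 mm and 8 mm thick, 16 g; x is its long axis, roughly across the chute. They lie between y = -105 and +65 mm of the chute
- offcut_2_center (a point): Centre of one of three flat grey plastic off-cuts lying on the chute's floor, 58 x 26 mm and 8 mm thick, 16 g; x is its long axis, roughly across the chute. They lie between y = -105 and +65 mm of the chute
- scraper: The scraper block itself, origin at the centre of its underside (same axes as its centre point)
- offcut_0: The same off-cut, origin at the centre of its underside
- offcut_1: The same off-cut, origin at the centre of its underside
- offcut_2: The same off-cut, origin at the centre of its underside
- foil_flask: Bystander: small flask wrapped in foil, 68 x 70 x 78 mm, beside the chute on its far side; origin under its centre
- cube_box: Bystander: small clear plastic box, 66 x 65 x 49 mm; origin under its centre
- foam_block: Bystander: white foam block, 109 x 119 x 40 mm; origin under its centre

How it is judged:
On the way, in this order (a step that is already met when the one before it is completed fails the run):
1. the scraper block stands upright on the bench, clear of its stand, and is let go (height (world z) of scraper_center between 0.034 and 0.041 m and angle between scraper_center's own z axis and vertical below 0.1 rad and linear speed of scraper below 0.02 m/s and contact force between the fingers and scraper below 0.1 N and horizontal distance between scraper_center and stand above 0.06 m), for 0.2 s.
2. the scraper stands in the chute behind the off-cuts and presses the floor plate down by at least 1.5 mm (value of joint floor_plate above 0.0015 m and contact force between scraper and chute above 2 N and x of scraper_center in the frame of chute between -0.012 and 0.012 m and y of scraper_center in the frame of chute above 0.07 m), for 0.2 s.
3. half-way along, the scraper still presses the floor plate down by at least 1.5 mm (value of joint floor_plate above 0.0015 m and contact force between scraper and chute above 2 N and x of scraper_center in the frame of chute between -0.012 and 0.012 m and y of scraper_center in the frame of chute between -0.04 and 0.02 m), for 0.1 s.
4. at the outlet end, the scraper still presses the floor plate down by at least 1.5 mm (value of joint floor_plate above 0.0015 m and contact force between scraper and chute above 2 N and x of scraper_center in the frame of chute between -0.012 and 0.012 m and y of scraper_center in the frame of chute below -0.09 m), for 0.1 s.
At the end, for the whole second after the job is handed in: All three off-cuts lie in the crate (centres inside its walls and below its rim), and the scraper block stands upright (within 0.1 rad), let go and at rest, on the bench outside its stand (centre at least 60 mm from the stand's middle) (all of step 1 and x of offcut_0_center in the frame of crate between -0.052 and 0.052 m and y of offcut_0_center in the frame of crate between -0.075 and 0.079 m and z of each of offcut_0_center, offcut_1_center, offcut_2_center in the frame of crate below 0.062 m and x of offcut_1_center in the frame of crate between -0.052 and 0.052 m and y of offcut_1_center in the frame of crate between -0.075 and 0.079 m and x of offcut_2_center in the frame of crate between -0.052 and 0.052 m and y of offcut_2_center in the frame of crate between -0.075 and 0.079 m); the robot touches nothing.
It fails at once if the fingers touch an off-cut (contact force between the fingers and offcut_0 above 0.5 N or contact force between the fingers and offcut_1 above 0.5 N or contact force between the fingers and offcut_2 above 0.5 N).
It fails at once if the floor plate is pressed down to its stop (over 9 mm) (value of joint floor_plate above 0.009 m).
It fails at once if a bystander is moved by more than 30 mm (distance of any of foil_flask, cube_box, foam_block from where it was at the start of the episode above 0.03 m).
It also fails if it takes over 72 s, if anything falls off the work surface, if the arm or the gripper's body presses on something with over 40 N, if the wrist force passes 120 N, or if a joint passes its speed limit or range.

## Working session

There is one attempt and no reset: what is moved stays moved. The work goes in short steps, Python scripts to look and compute and a tool call to move; the robot and the scene stay as the last step left them, time stands still between calls to the robot, and variables do not carry over. Pictures are saved under pics/ and viewed, at most 10 in all, crops included, and the job is handed in when it is done.

Besides the shell and the picture viewer there is one more tool, called after "Call:" in YAML: its name, and indented under it one key for each argument. step_arm: Moves the arm, as the interface text tells. Its arguments: {"type":"object","properties":{"deltas":{"type":"array","items":{"type":"array","items":{"type":"number"}}},"newtons":{"type":"number"}},"required":["deltas"]}

```bash
mkdir -p pics; python3 - <<'E'
from workcell import *
import cv2,numpy as np
s=get_state();print(s)
for n in("top","side"):
    c=read_camera(n);np.savez(f"{n}0.npz",**c)
    cv2.imwrite(f"pics/{n}0.png",c["image"][:,:,::-1]);print(n,c["K"].tolist(),c["dist_coeffs"],c["world_from_camera"].round(3).tolist())
E
```

```text
{'clock': 0.0, 'joint_pos': array([-1.41157172e+00,  3.13990493e-01,  4.49670947e-02,  1.30359099e+00,
        5.46251090e-05,  1.43119262e+00]), 'qvel': array([ 0.00067355, -0.00027434,  0.00034121,  0.00013188, -0.00033218,
       -0.00055099]), 'tau': array([ 1.26675921e-03, -4.80626822e+01,  2.98532850e+01,  1.93523598e-02,
       -6.89073750e-05, -2.53876173e-07]), 'tcp_pos': array([ 0.1692032 , -0.54900667,  0.23040965]), 'orientation': array([-9.09253967e-04,  9.88858050e-01,  1.48858756e-01,  1.83933815e-05]), 'wrist_force': array([ 0.46729644, -1.02801699, -0.32547546]), 'ft_torque': array([ 0.02471499, -0.03895438, -0.05698706]), 'grip_force': 0.0, 'finger_gap': 0.08517840423515181}
top [[493.3903549832075, 0.0, 312.85730284208717], [0.0, 493.3903549832075, 199.45000203309385], [0.0, 0.0, 1.0]] [0.00980382 0.         0.         0.         0.        ] [[-0.028, -0.999, 0.045, 0.556], [-1.0, 0.028, -0.012, -0.088], [0.011, -0.046, -0.999, 1.113], [0.0, 0.0, 0.0, 1.0]]
side [[392.3572624271376, 0.0, 315.1349303791288], [0.0, 392.3572624271376, 198.29645547860952], [0.0, 0.0, 1.0]] [-0.00101947  0.          0.          0.          0.        ] [[0.949, -0.152, 0.277, 0.373], [-0.315, -0.39, 0.865, -0.911], [-0.024, -0.908, -0.417, 0.48], [0.0, 0.0, 0.0, 1.0]]
```

View pics/top0.png

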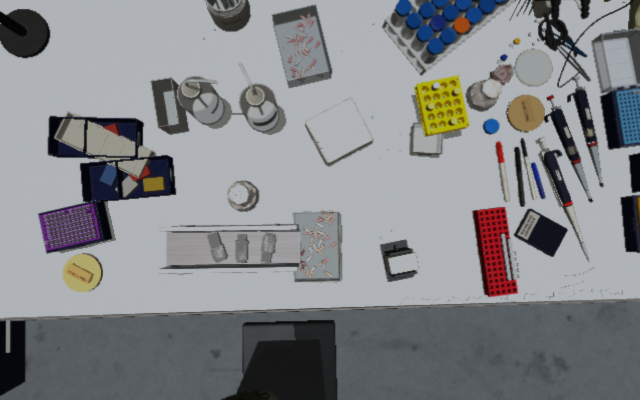

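View pics/side0.png

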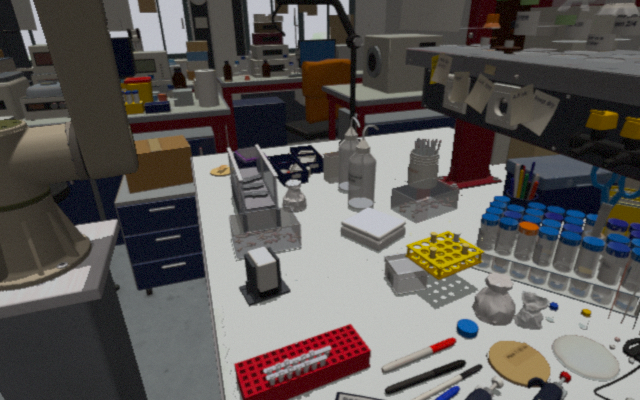

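Top view: the chute runs from about (165,248) to (300,248) with its outlet to the right, the crate is at (318,246), and the off-cuts are at (217,247), (242,247) and (268,247). The stand and white scraper are at (402,262), the foil flask at (242,195) and the foam at (338,130).

```bash
cat > h.py <<'E'
import cv2,numpy as np
def ray(c,px,z):
    u=cv2.undistortPoints(np.float64(px).reshape(-1,1,2),c["K"],c["dist_coeffs"])[:,0]
    T=c["world_from_camera"];d=np.c_[u,np.ones(len(u))]@T[:3,:3].T
    return T[:3,3]+d*((z-T[2,3])/d[:,2])[:,None]
def cloud(c):
    h,w=c["z_map"].shape;g=np.stack(np.meshgrid(np.arange(w),np.arange(h)),-1).reshape(-1,1,2).astype(float)
    u=cv2.undistortPoints(g,c["K"],c["dist_coeffs"])[:,0]
    z=c["z_map"].reshape(-1,1);T=c["world_from_camera"]
    return ((np.c_[u,np.ones(len(u))]*z)@T[:3,:3].T+T[:3,3]).reshape(h,w,3)
def rect(c,mask,z):
    n,l,st,_=cv2.connectedComponentsWithStats(mask.astype(np.uint8));out=[]
    for i in range(1,n):
        if st[i,4]<60: continue
        v,u=np.nonzero(l==i);p=ray(c,np.c_[u,v],z)[:,:2]
        r=cv2.minAreaRect((p*1000).astype(np.float32));out.append((st[i,4],np.round(r[0],1),np.round(r[1],1),round(r[2],1),(u.mean().round(1),v.mean().round(1))))
    return out
E
python3 - <<'E'
from h import *
c=np.load("top0.npz");im=c["image"];P=cloud(c);Z=P[...,2]
def win(a,b,x,y):
    m=np.zeros(Z.shape,bool);m[b:y,a:x]=1;return m
print("bench z",np.median(Z[280:295,300:370]))
print("scraper",rect(c,win(375,235,425,290)&(Z>.07)&(im.min(2)>140),.081))
print("scr any",rect(c,win(375,235,425,290)&(Z>.07),.081))
print("stand",rect(c,win(375,235,425,290)&(im.max(2)<90),.006))
print("rails",rect(c,win(150,215,310,285)&(Z>.135)&(Z<.165),.15))
print("floor",rect(c,win(150,215,310,285)&(Z>.065)&(Z<.1),.078))
print("offc",rect(c,win(170,230,300,266)&(Z>.082)&(Z<.1),.086))
print("crate",rect(c,win(285,200,350,290)&(Z>.05)&(Z<.07),.062))
big=cv2.resize(im[205:295,150:430],None,fx=2.8,fy=2.8,interpolation=cv2.INTER_CUBIC)
cv2.imwrite("pics/crop1.png",big[:,:,::-1])
E
```

```text
bench z -0.0002951114565502566
scraper [(np.int32(451), array([ 464.6, -285.1]), array([34.1, 57.7]), 9.6, (np.float64(403.2), np.float64(263.1)))]
scr any [(np.int32(669), array([ 465.2, -283.3]), array([53.7, 60.8]), 10.0, (np.float64(402.3), np.float64(263.1)))]
stand [(np.int32(643), array([ 465.4, -289.2]), array([84.2, 66.9]), 9.6, (np.float64(395.6), np.float64(258.1)))]
rails [(np.int32(658), array([549.4,  68.4]), array([267.9,  10.7]), 89.5, (np.float64(226.9), np.float64(227.9))), (np.int32(753), array([468.,  70.]), array([266.8,  11.5]), 89.1, (np.float64(227.4), np.float64(269.5)))]
floor [(np.int32(4656), array([506.7,  69.3]), array([277.4,  73. ]), 89.2, (np.float64(232.5), np.float64(247.7)))]
offc [(np.int32(338), array([510.5, 104.3]), array([61.9, 29. ]), 22.8, (np.float64(216.1), np.float64(247.3))), (np.int32(319), array([507.,  51.]), array([24.8, 59.9]), 88.8, (np.float64(241.0), np.float64(248.2))), (np.int32(334), array([505.8,  -2.5]), array([28.3, 60.7]), 79.1, (np.float64(267.4), np.float64(246.7)))]
crate [(np.int32(237), array([ 503.5, -105.9]), array([ 98.5, 149.6]), 89.4, (np.float64(322.0), np.float64(249.4)))]
```

View pics/crop1.png

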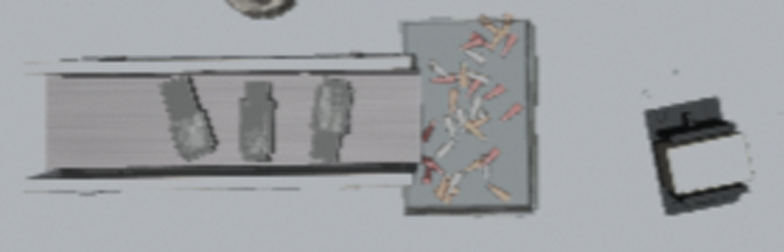

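The crop shows the chute, the three off-cuts well separated, the crate, and the scraper's white top at (708,165) in the crop, yawed about 9.6°. That matches the fitted rectangles.

```bash
python3 - <<'E'
import workcell as w
print([ (n,getattr(w,n)) for n in dir(w) if n[0]!='_'])
print(w.get_state().get('grasp_offset'))
E
```

```text
[('MotionError', <class 'workcell.MotionError'>), ('get_state', <function make.<locals>.<lambda> at 0x7f65d0c60540>), ('grasp_offset', 0.0187), ('hand_in', <function connect.<locals>.done at 0x7f65d0bd3740>), ('read_camera', <function make.<locals>.drawn_camera at 0x7f65d0c60040>)]
None
```

Call:
step_arm:
  deltas:
    - [30, 30, -5, 0, 0, -7.5, 1]
    - [40, 40, -5, 0, 0, 0, 1]
    - [40, 40, -5, 0, 0, 0, 1]
    - [40, 40, -5, 0, 0, 0, 1]
    - [40, 40, -5, 0, 0, 0, 1]
  newtons: 60

```text
clock: 0.6
tcp_pos: [0.341, -0.377, 0.2082]
orientation: [-0.0, 0.997, 0.084, -0.0]
wrist_force: [-0.3, -1.0, -0.7]
finger_gap: 0.0853
grip_force: 0.0
```

Call:
step_arm:
  deltas:
    - [36, 25, -5, 0, 0, 0, 1]
    - [35, 25, 0, 0, 0, 0, 1]
    - [35, 25, 0, 0, 0, 0, 1]
    - [0, 0, 0, 0, 0, 0, 1]
    - [0, 0, 0, 0, 0, 0, 1]

```text
clock: 1.1
tcp_pos: [0.4465, -0.3027, 0.2032]
orientation: [-0.0, 0.996, 0.085, -0.001]
wrist_force: [-0.4, -1.2, 0.2]
finger_gap: 0.0854
grip_force: 0.0
```

```bash
python3 - <<'E'
from workcell import *
from h import *
print(get_state()["tcp_pos"].round(4))
c=read_camera("wrist");np.savez("w0.npz",**c);im=c["image"];Z=cloud(c)[...,2]
cv2.imwrite("pics/w0.png",im[:,:,::-1])
P=cloud(c);m=(Z>.07)&(Z<.09)&(np.hypot(P[...,0]-.465,P[...,1]+.285)<.06)
print("all",rect(c,m,.081));print("white",rect(c,m&(im.min(2)>140),.081))
E
```

```text
[ 0.4465 -0.3027  0.2032]
all [(np.int32(553), array([ 486.7, -280.5]), array([ 6. , 47.8]), 9.7, (np.float64(293.7), np.float64(130.1))), (np.int32(4085), array([ 459.7, -284.8]), array([44.2, 59.3]), 9.7, (np.float64(293.8), np.float64(164.0)))]
white [(np.int32(3314), array([ 463. , -284.2]), array([34.5, 59.3]), 9.7, (np.float64(292.9), np.float64(160.5)))]
```

View pics/w0.png

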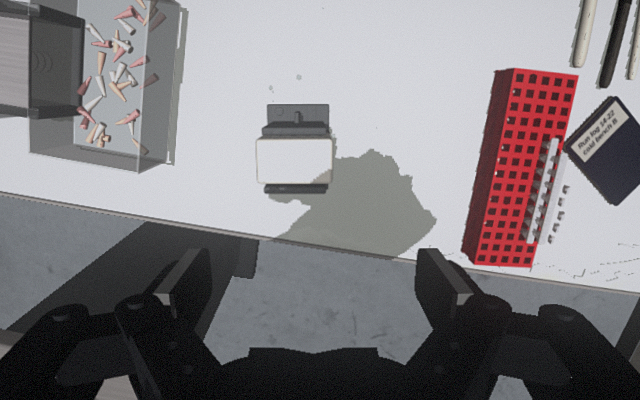

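The wrist view shows the scraper's white top at (293,160) between its cheeks, square to the fingers. Its position agrees with the top camera: (464,-284.5), yaw 9.7°.

Call:
step_arm:
  deltas:
    - [17, 18, 0, 0, 0, 0, 1]
    - [0, 0, -20, 0, 0, 0, 1]
    - [0, 0, 0, 0, 0, 0, 1]

```text
clock: 1.45
tcp_pos: [0.4611, -0.2856, 0.1816]
orientation: [-0.001, 0.997, 0.083, -0.002]
wrist_force: [-0.9, 0.2, -0.4]
finger_gap: 0.0855
grip_force: 0.0
```

Call:
step_arm:
  deltas:
    - [3, 1, -40, 0, 0, 0, 1]
    - [0, 0, -40, 0, 0, 0, 1]
    - [0, 0, -35, 0, 0, 0, 1]
    - [0, 0, -30, 0, 0, 0, 1]
    - [0, 0, 0, 0, 0, 0, 1]

```text
clock: 1.95
tcp_pos: [0.4623, -0.2835, 0.0352]
orientation: [-0.003, 0.997, 0.083, -0.003]
wrist_force: [-0.1, 0.3, -0.2]
finger_gap: 0.0854
grip_force: 0.0
```

Call:
step_arm:
  deltas:
    - [0, 0, 0, 0, 0, 0, 1]

```text
clock: 2.05
tcp_pos: [0.4654, -0.2855, 0.0393]
orientation: [-0.0, 0.997, 0.083, -0.0]
wrist_force: [0.2, -0.4, -0.1]
finger_gap: 0.0852
grip_force: 0.0
```

Call:
step_arm:
  deltas:
    - [-1, 1, -8, 0, 0, 0, 1]
    - [0, 0, 0, 0, 0, 0, -1]
    - [0, 0, 0, 0, 0, 0, -1]
    - [0, 0, 0, 0, 0, 0, -1]
    - [0, 0, 0, 0, 0, 0, -1]

```text
clock: 2.55
tcp_pos: [0.4659, -0.2843, 0.0319]
orientation: [0.001, 0.996, 0.084, 0.001]
wrist_force: [-0.5, -0.1, 6.3]
finger_gap: 0.0595
grip_force: 65.1
```

Call:
step_arm:
  deltas:
    - [0, 0, 0, 0, 0, 0, -1]
    - [0, 0, 0, 0, 0, 0, -1]
    - [0, 0, 5, 0, 0, 0, -1]
    - [0, 0, 5, 0, 0, 0, -1]
    - [0, 0, 5, 0, 0, 0, -1]

```text
clock: 3.05
tcp_pos: [0.4649, -0.2834, 0.0458]
orientation: [-0.0, 0.996, 0.084, -0.0]
wrist_force: [0.6, 0.1, -2.0]
finger_gap: 0.0594
grip_force: 64.8
```

Call:
step_arm:
  deltas:
    - [0, 0, 25, 0, 0, 0, -1]
    - [0, 0, 30, 0, 0, 0, -1]
    - [0, 0, 30, 0, 0, 0, -1]
    - [0, 0, 5, 0, 0, 0, -1]
    - [25, 0, 0, 0, 0, 0, -1]

```text
clock: 3.55
tcp_pos: [0.4888, -0.2839, 0.137]
orientation: [0.0, 0.997, 0.083, -0.0]
wrist_force: [0.6, -0.4, -3.4]
finger_gap: 0.0593
grip_force: 65.2
```

Call:
step_arm:
  deltas:
    - [30, 3, 0, 0, 0, 0, -1]
    - [30, 4, 0, 0, 0, 0, -1]
    - [30, 4, 0, 0, 0, 0, -1]
    - [20, 0, 0, 0, 0, 0, -1]
    - [0, 0, 0, 0, 0, 0, -1]

```text
clock: 4.05
tcp_pos: [0.6021, -0.2721, 0.1338]
orientation: [-0.0, 0.996, 0.085, -0.0]
wrist_force: [-1.2, -0.8, -2.0]
finger_gap: 0.0591
grip_force: 65.3
```

Call:
step_arm:
  deltas:
    - [0, 0, -25, 0, 0, 0, -1]
    - [0, 0, -25, 0, 0, 0, -1]
    - [0, 0, -25, 0, 0, 0, -1]
    - [0, 0, -15, 0, 0, 0, -1]
    - [0, 0, 0, 0, 0, 0, -1]

```text
clock: 4.55
tcp_pos: [0.5968, -0.2712, 0.0418]
orientation: [-0.002, 0.996, 0.084, -0.003]
wrist_force: [-0.3, 0.2, -2.4]
finger_gap: 0.0595
grip_force: 65.3
```

Call:
step_arm:
  deltas:
    - [0, 0, 0, 0, 0, 0, -1]

```text
clock: 4.65
tcp_pos: [0.5992, -0.2725, 0.0452]
orientation: [-0.0, 0.996, 0.084, -0.001]
wrist_force: [-0.8, 0.2, -1.9]
finger_gap: 0.0592
grip_force: 65.3
```

Call:
step_arm:
  deltas:
    - [0, 0, -10, 0, 0, 0, -1]
    - [0, 0, -5, 0, 0, 0, -1]
    - [0, 0, -2, 0, 0, 0, -1]
    - [0, 0, 0, 0, 0, 0, -1]

```text
clock: 5.05
tcp_pos: [0.5999, -0.2726, 0.0285]
orientation: [-0.0, 0.996, 0.084, -0.0]
wrist_force: [-0.0, -1.1, -2.1]
finger_gap: 0.0595
grip_force: 65.3
```

Call:
step_arm:
  deltas:
    - [0, 0, -2, 0, 0, 0, -1]
    - [0, 0, -1, 0, 0, 0, -1]
    - [0, 0, 0, 0, 0, 0, -1]

```text
clock: 5.35
tcp_pos: [0.6003, -0.2728, 0.026]
orientation: [0.0, 0.996, 0.084, 0.0]
wrist_force: [-0.2, 0.5, -1.3]
finger_gap: 0.0594
grip_force: 65.5
```

Call:
step_arm:
  deltas:
    - [0, 0, -1, 0, 0, 0, -1]
    - [0, 0, 0, 0, 0, 0, -1]
    - [0, 0, 0, 0, 0, 0, -1]

```text
clock: 5.65
tcp_pos: [0.6003, -0.2728, 0.0259]
orientation: [0.0, 0.996, 0.084, 0.0]
wrist_force: [-1.6, 1.5, 5.5]
finger_gap: 0.0592
grip_force: 66.0
```

Call:
step_arm:
  deltas:
    - [0, 0, 0, 0, 0, 0, 1]
    - [0, 0, 0, 0, 0, 0, 1]
    - [0, 0, 0, 0, 0, 0, 1]
    - [0, 0, 0, 0, 0, 0, 1]
    - [0, 0, 0, 0, 0, 0, 1]

```text
clock: 6.15
tcp_pos: [0.6001, -0.2727, 0.0245]
orientation: [0.0, 0.996, 0.084, -0.0]
wrist_force: [-0.2, -0.6, 0.4]
finger_gap: 0.0851
grip_force: 0.0
```

Call:
step_arm:
  deltas:
    - [0, 0, 25, 0, 0, 0, 1]
    - [0, 0, 30, 0, 0, 0, 1]
    - [0, 0, 30, 0, 0, 0, 1]
    - [0, 0, 30, 0, 0, 8.5, 1]
    - [0, 0, 30, 0, 0, 8.5, 1]

```text
clock: 6.65
tcp_pos: [0.6, -0.2726, 0.1709]
orientation: [0.0, 0.972, 0.233, 0.0]
wrist_force: [0.5, 0.6, 0.3]
finger_gap: 0.0856
grip_force: 0.0
```

Call:
step_arm:
  deltas:
    - [0, 0, 0, 0, 0, 8.5, 1]
    - [0, 0, 0, 0, 0, 8.5, 1]
    - [0, 0, 0, 0, 0, 8.5, 1]
    - [0, 0, 0, 0, 0, 8.5, 1]
    - [0, 0, 0, 0, 0, 8.5, 1]

```text
clock: 7.15
tcp_pos: [0.6001, -0.2727, 0.1697]
orientation: [0.0, 0.822, 0.57, 0.0]
wrist_force: [0.1, 0.4, 0.1]
finger_gap: 0.0853
grip_force: 0.0
```

Call:
step_arm:
  deltas:
    - [0, 0, 0, 0, 0, 8.5, 1]
    - [0, 0, 0, 0, 0, 8.5, 1]
    - [0, 0, 0, 0, 0, 8.5, 1]
    - [0, 0, 0, 0, 0, 5, 1]
    - [0, 0, 0, 0, 0, 0, 1]

```text
clock: 7.65
tcp_pos: [0.6001, -0.2727, 0.1696]
orientation: [-0.0, 0.645, 0.764, 0.0]
wrist_force: [0.8, 0.7, 0.2]
finger_gap: 0.0855
grip_force: 0.0
```

```bash
cat > loc.py <<'E'
from workcell import *
from h import *
import sys
n=sys.argv[1]
x,y,zt=map(float,sys.argv[2:5])
s=get_state();q=s["orientation"];print(s["tcp_pos"].round(4),"psi",np.degrees(2*np.arctan2(q[2],q[1])).round(2))
for cam in n.split(","):
    c=read_camera(cam);P=cloud(c);Z=P[...,2];im=c["image"]
    m=(abs(Z-zt)<.01)&(np.hypot(P[...,0]-x,P[...,1]-y)<.06)
    print(cam,rect(c,m,zt))
E
python3 loc.py top,wrist .6 -.273 .075
```

```text
[ 0.6001 -0.2727  0.1696] psi 99.63
top [(np.int32(301), array([ 597.1, -261.8]), array([35.6, 40.5]), 9.7, (np.float64(388.8), np.float64(200.4)))]
wrist [(np.int32(4001), array([ 597.1, -271.8]), array([35.5, 59.3]), 9.6, (np.float64(310.7), np.float64(193.7)))]
```

Call:
step_arm:
  deltas:
    - [-2, 1, -40, 0, 0, 0, 1]
    - [0, 0, -40, 0, 0, 0, 1]
    - [0, 0, -35, 0, 0, 0, 1]
    - [0, 0, -23, 0, 0, 0, 1]
    - [0, 0, 0, 0, 0, 0, 1]

```text
clock: 8.25
tcp_pos: [0.5952, -0.27, 0.0275]
orientation: [-0.004, 0.646, 0.763, -0.001]
wrist_force: [-0.8, 0.5, 0.0]
finger_gap: 0.0856
grip_force: 0.0
```

Call:
step_arm:
  deltas:
    - [0, 0, 0, 0, 0, 0, 1]
    - [0, 0, 0, 0, 0, 0, -1]
    - [0, 0, 0, 0, 0, 0, -1]
    - [0, 0, 0, 0, 0, 0, -1]
    - [0, 0, 0, 0, 0, 0, -1]
  newtons: 80

```text
clock: 8.75
tcp_pos: [0.599, -0.2723, 0.0334]
orientation: [0.001, 0.645, 0.764, 0.0]
wrist_force: [-1.0, -0.9, -1.2]
finger_gap: 0.0352
grip_force: 79.7
```

Call:
step_arm:
  deltas:
    - [0, 0, 0, 0, 0, 0, -1]
    - [0, 0, 0, 0, 0, 0, -1]
    - [0, 0, 0, 0, 0, 0, -1]
    - [0, 0, 0, 0, 0, 0, -1]

```text
clock: 9.15
tcp_pos: [0.599, -0.2722, 0.0332]
orientation: [0.001, 0.645, 0.764, 0.0]
wrist_force: [0.6, 0.3, 7.1]
finger_gap: 0.0356
grip_force: 80.3
```

Call:
step_arm:
  deltas:
    - [0, 0, 20, 0, 0, 0, -1]
    - [0, 0, 40, 0, 0, 0, -1]
    - [0, 0, 45, 0, 0, 0, -1]
    - [0, 0, 45, 0, 0, 0, -1]
    - [0, 0, 40, 0, 0, 0, -1]

```text
clock: 9.65
tcp_pos: [0.5978, -0.2715, 0.2236]
orientation: [0.0, 0.645, 0.764, 0.0]
wrist_force: [0.9, 0.4, -2.2]
finger_gap: 0.0352
grip_force: 80.0
```

Call:
step_arm:
  deltas:
    - [-7, 20, 0, 0, 0, 6.6, -1]
    - [-7, 35, 0, 0, 0, 6.6, -1]
    - [-7, 35, 0, 0, 0, 6.6, -1]
    - [-7, 35, 0, 0, 0, 6.6, -1]
    - [-7, 35, 0, 0, 0, 6.6, -1]

```text
clock: 10.15
tcp_pos: [0.5622, -0.1103, 0.2212]
orientation: [-0.001, 0.4, 0.917, 0.0]
wrist_force: [-0.1, -0.2, -2.3]
finger_gap: 0.0353
grip_force: 79.9
```

Call:
step_arm:
  deltas:
    - [-7, 35, 0, 0, 0, 6.6, -1]
    - [-7, 35, 0, 0, 0, 6.6, -1]
    - [-7, 35, 0, 0, 0, 6.6, -1]
    - [-7, 35, 0, 0, 0, 6.6, -1]
    - [-7, 35, 0, 0, 0, 6.6, -1]

```text
clock: 10.65
tcp_pos: [0.5272, 0.0647, 0.2213]
orientation: [-0.0, 0.123, 0.992, 0.0]
wrist_force: [0.9, 0.3, -1.5]
finger_gap: 0.0356
grip_force: 79.9
```

Call:
step_arm:
  deltas:
    - [-7, 35, 0, 0, 0, 6.6, -1]
    - [-7, 35, 0, 0, 0, 6.6, -1]
    - [-5, 35, 0, 0, 0, 0, -1]
    - [0, 0, 0, 0, 0, 0, -1]
    - [0, 0, 0, 0, 0, 0, -1]

```text
clock: 11.15
tcp_pos: [0.5085, 0.169, 0.2213]
orientation: [-0.0, 0.009, 1.0, -0.0]
wrist_force: [0.6, 0.9, -2.3]
finger_gap: 0.0355
grip_force: 80.5
```

```bash
python3 - <<'E'
from workcell import *
from h import *
s=get_state();q=s["orientation"];print(s["tcp_pos"].round(4),"psi",np.degrees(2*np.arctan2(q[2],q[1])).round(2),s["joint_pos"].round(2))
c=read_camera("wrist");np.savez("w1.npz",**c);cv2.imwrite("pics/w1.png",c["image"][:,:,::-1])
P=cloud(c);Z=P[...,2]
for a,b in((.45,.5),(.52,.57)):
    m=(abs(Z-.15)<.008)&(P[...,0]>a)&(P[...,0]<b)
    print(rect(c,m,.15))
E
```

```text
[0.5085 0.169  0.2213] psi 178.93 [ 0.17  0.24 -0.08  1.26 -0.    0.19]
[(np.int32(5521), array([465. ,  84.1]), array([241.8,  11.7]), 89.1, (np.float64(186.0), np.float64(146.2)))]
[(np.int32(3578), array([544.2,  28.2]), array([176. ,  12.7]), 89.1, (np.float64(116.8), np.float64(260.6)))]
```

View pics/w1.png

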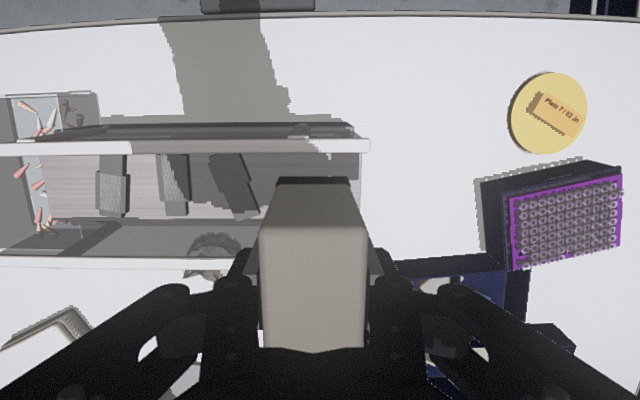

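Wrist view: the scraper is centred at (315,270), with the rails running from (0,148) to (365,146) and from (0,258) on the far side. It lines up with the channel, behind all the off-cuts.

Call:
step_arm:
  deltas:
    - [0, 0, -20, 0, 0, 0, -1]
    - [0, 0, -20, 0, 0, 0, -1]
    - [0, 0, -10, 0, 0, 0, -1]
    - [0, 0, -10, 0, 0, 0, -1]
    - [0, 0, 0, 0, 0, 0, -1]

```text
clock: 11.7
tcp_pos: [0.5086, 0.1675, 0.1605]
orientation: [-0.001, 0.011, 1.0, -0.0]
wrist_force: [-0.1, -0.3, -1.7]
finger_gap: 0.0355
grip_force: 80.5
```

Call:
step_arm:
  deltas:
    - [0, 0, -15, 0, 0, 0, -1]
    - [0, 0, -15, 0, 0, 0, -1]
    - [0, 0, -10, 0, 0, 0, -1]
    - [0, 0, 0, 0, 0, 0, -1]
    - [0, 0, 0, 0, 0, 0, -1]

```text
clock: 12.2
tcp_pos: [0.5094, 0.1683, 0.1222]
orientation: [0.0, 0.01, 1.0, 0.0]
wrist_force: [-1.2, -0.1, -1.9]
finger_gap: 0.0354
grip_force: 80.5
```

Call:
step_arm:
  deltas:
    - [0, 0, -5, 0, 0, 0, -1]
    - [0, 0, -4, 0, 0, 0, -1]
    - [0, 0, 0, 0, 0, 0, -1]
    - [0, 0, 0, 0, 0, 0, -1]

```text
clock: 12.6
tcp_pos: [0.509, 0.1683, 0.1127]
orientation: [-0.0, 0.01, 1.0, 0.0]
wrist_force: [-0.3, -0.7, -2.2]
finger_gap: 0.0353
grip_force: 80.5
```

Call:
step_arm:
  deltas:
    - [0, 0, -2, 0, 0, 0, -1]
    - [0, 0, 0, 0, 0, 0, -1]
    - [0, 0, 0, 0, 0, 0, -1]

```text
clock: 12.9
tcp_pos: [0.5095, 0.1684, 0.1112]
orientation: [0.0, 0.01, 1.0, 0.0]
wrist_force: [0.0, 0.2, 1.6]
finger_gap: 0.0352
grip_force: 80.6
```

Call:
step_arm:
  deltas:
    - [0, 0, -1, 0, 0, 0, -1]
    - [0, 0, 0, 0, 0, 0, -1]
    - [0, 0, 0, 0, 0, 0, -1]

```text
clock: 13.2
tcp_pos: [0.5094, 0.1684, 0.1101]
orientation: [0.0, 0.01, 1.0, 0.0]
wrist_force: [0.2, -0.1, 1.7]
finger_gap: 0.0353
grip_force: 80.7
```

Call:
step_arm:
  deltas:
    - [0, 0, -1, 0, 0, 0, -1]
    - [0, 0, -1, 0, 0, 0, -1]
    - [0, 0, -1, 0, 0, 0, -1]
    - [0, 0, 0, 0, 0, 0, -1]
    - [0, 0, 0, 0, 0, 0, -1]

```text
clock: 13.7
tcp_pos: [0.5094, 0.1684, 0.1072]
orientation: [0.0, 0.01, 1.0, 0.0]
wrist_force: [-0.9, -0.4, 6.2]
finger_gap: 0.0353
grip_force: 81.3
```

Call:
step_arm:
  deltas:
    - [0, 0, 0, 0, 0, 0, -1]
    - [0, 0, 0, 0, 0, 0, -1]

```text
clock: 13.9
tcp_pos: [0.5094, 0.1684, 0.1073]
orientation: [0.0, 0.01, 1.0, 0.0]
wrist_force: [-1.2, 0.1, 6.9]
finger_gap: 0.0356
grip_force: 81.3
```

Call:
step_arm:
  deltas:
    - [0, -4, 0, 0, 0, 0, -1]
    - [-0.1, -7, 0, 0, 0, 0, -1]
    - [-0.1, -7, 0, 0, 0, 0, -1]
    - [-0.1, -7, 0, 0, 0, 0, -1]
    - [-0.1, -7, 0, 0, 0, 0, -1]

```text
clock: 14.4
tcp_pos: [0.5097, 0.1375, 0.1075]
orientation: [0.001, 0.01, 1.0, 0.002]
wrist_force: [-0.1, 4.5, 6.2]
finger_gap: 0.0352
grip_force: 81.3
```

Call:
step_arm:
  deltas:
    - [-0.1, -7, 0, 0, 0, 0, -1]
    - [-0.1, -7, 0, 0, 0, 0, -1]
    - [-0.1, -7, 0, 0, 0, 0, -1]
    - [-0.1, -7, 0, 0, 0, 0, -1]
    - [-0.1, -7, 0, 0, 0, 0, -1]

```text
clock: 14.9
tcp_pos: [0.5092, 0.1025, 0.1075]
orientation: [0.001, 0.01, 1.0, 0.002]
wrist_force: [1.0, 5.0, 6.8]
finger_gap: 0.0352
grip_force: 81.3
```

Call:
step_arm:
  deltas:
    - [-0.1, -7, 0, 0, 0, 0, -1]
    - [-0.1, -7, 0, 0, 0, 0, -1]
    - [-0.1, -7, 0, 0, 0, 0, -1]
    - [-0.1, -7, 0, 0, 0, 0, -1]
    - [-0.1, -7, 0, 0, 0, 0, -1]

```text
clock: 15.4
tcp_pos: [0.5086, 0.0675, 0.1075]
orientation: [0.001, 0.01, 1.0, 0.002]
wrist_force: [-0.1, 5.7, 5.0]
finger_gap: 0.0351
grip_force: 81.3
```

```bash
python3 - <<'E'
from workcell import *
from h import *
a=read_camera("side")["image"][130:270,200:340]
b=read_camera("wrist")["image"][60:340,0:420]
a=cv2.resize(a,(380,380));b=cv2.resize(b,None,fx=380/280,fy=380/280)[:,:420]
cv2.imwrite("pics/mid.png",np.hstack([a,b])[:,:,::-1])
E
```

```text
(no output)
```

View pics/mid.png

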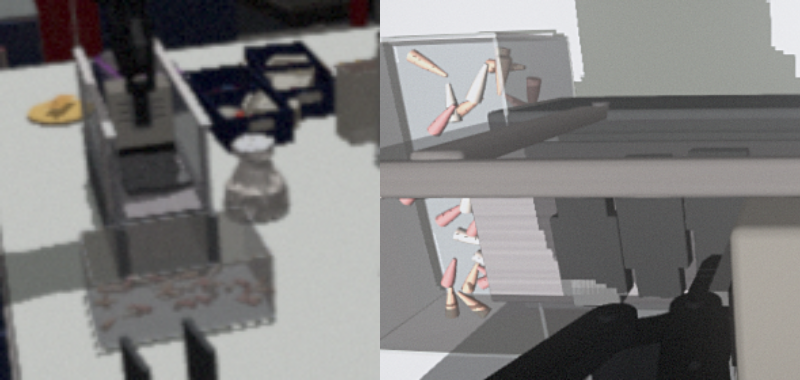

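The mid-wipe view (side on the left, wrist on the right) shows the three off-cuts lying flat in a row ahead of the block, which sits centred between the guards. Next I continue to the outlet.

Call:
step_arm:
  deltas:
    - [-0.1, -7, -0.5, 0, 0, 0, -1]
    - [-0.1, -7, 0, 0, 0, 0, -1]
    - [-0.1, -7, 0, 0, 0, 0, -1]
    - [-0.1, -7, 0, 0, 0, 0, -1]
    - [-0.1, -7, 0, 0, 0, 0, -1]

```text
clock: 16.0
tcp_pos: [0.5081, 0.0326, 0.107]
orientation: [0.001, 0.01, 1.0, 0.002]
wrist_force: [1.5, 4.6, 7.5]
finger_gap: 0.0352
grip_force: 81.3
```

Call:
step_arm:
  deltas:
    - [-0.1, -7, 0, 0, 0, 0, -1]
    - [-0.1, -7, 0, 0, 0, 0, -1]
    - [-0.1, -7, 0, 0, 0, 0, -1]
    - [-0.1, -7, 0, 0, 0, 0, -1]
    - [-0.1, -7, 0, 0, 0, 0, -1]

```text
clock: 16.5
tcp_pos: [0.5075, -0.0025, 0.107]
orientation: [0.001, 0.01, 1.0, 0.002]
wrist_force: [0.1, 5.2, 6.9]
finger_gap: 0.035
grip_force: 81.3
```

Call:
step_arm:
  deltas:
    - [-0.1, -5, 0, 0, 0, 0, -1]
    - [-0.1, -5, 0, 0, 0, 0, -1]
    - [-0.1, -5, 0, 0, 0, 0, -1]
    - [-0.1, -5, 0, 0, 0, 0, -1]
    - [-0.1, -5, 0, 0, 0, 0, -1]

```text
clock: 17.0
tcp_pos: [0.507, -0.0274, 0.1069]
orientation: [0.001, 0.01, 1.0, 0.002]
wrist_force: [0.1, 5.0, 7.7]
finger_gap: 0.0354
grip_force: 81.3
```

Call:
step_arm:
  deltas:
    - [-0.1, -5, 0, 0, 0, 0, -1]
    - [-0.1, -5, 0, 0, 0, 0, -1]
    - [-0.1, -5, 0, 0, 0, 0, -1]
    - [-0.1, -5, 0, 0, 0, 0, -1]
    - [-0.1, -5, 0, 0, 0, 0, -1]

```text
clock: 17.5
tcp_pos: [0.5064, -0.0524, 0.1069]
orientation: [0.001, 0.01, 1.0, 0.002]
wrist_force: [0.5, 5.0, 8.4]
finger_gap: 0.0349
grip_force: 81.3
```

Call:
step_arm:
  deltas:
    - [-0.1, -5, 0, 0, 0, 0, -1]
    - [-0.1, -5, 0, 0, 0, 0, -1]
    - [-0.1, -4, 0, 0, 0, 0, -1]
    - [0, 0, 0, 0, 0, 0, -1]
    - [0, 0, 0, 0, 0, 0, -1]

```text
clock: 18.0
tcp_pos: [0.5061, -0.0669, 0.1069]
orientation: [0.001, 0.01, 1.0, 0.001]
wrist_force: [-0.1, 3.0, 7.4]
finger_gap: 0.0354
grip_force: 81.5
```

```bash
python3 - <<'E'
from workcell import *
from h import *
a=read_camera("side")["image"][130:270,200:340]
b=read_camera("wrist")["image"][60:340,0:420]
a=cv2.resize(a,(380,380));b=cv2.resize(b,None,fx=380/280,fy=380/280)[:,:420]
cv2.imwrite("pics/end.png",np.hstack([a,b])[:,:,::-1])
E
```

```text
(no output)
```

View pics/end.png

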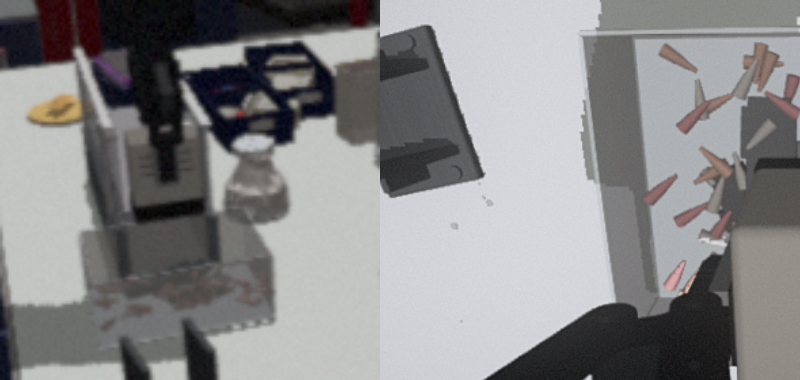

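The end view shows the scraper at the outlet and no off-cut left on the plate ahead of it. Dark off-cuts are visible inside the crate at wrist-panel (760,120). I'll lift it and carry it back.

Call:
step_arm:
  deltas:
    - [0, 0, 10, 0, 0, 0, -1]
    - [0, 0, 20, 0, 0, 0, -1]
    - [0, 0, 30, 0, 0, 0, -1]
    - [0, 0, 30, 0, 0, 0, -1]
    - [0, 0, 10, 0, 0, 0, -1]

```text
clock: 18.6
tcp_pos: [0.5064, -0.0682, 0.2088]
orientation: [0.002, 0.01, 1.0, -0.001]
wrist_force: [1.0, 0.1, -3.0]
finger_gap: 0.0354
grip_force: 80.5
```

Call:
step_arm:
  deltas:
    - [10, -20, 0, 0, 0, 0, -1]
    - [14, -30, 0, 0, 0, 0, -1]
    - [14, -30, 0, 0, 0, 0, -1]
    - [14, -30, 0, 0, 0, 0, -1]
    - [14, -30, 0, 0, 0, 0, -1]

```text
clock: 19.1
tcp_pos: [0.5711, -0.2087, 0.2046]
orientation: [-0.001, 0.01, 1.0, 0.0]
wrist_force: [0.9, 0.8, -1.2]
finger_gap: 0.0349
grip_force: 80.4
```

Call:
step_arm:
  deltas:
    - [14, -30, 0, 0, 0, 0, -1]
    - [10, -25, 0, 0, 0, 0, -1]
    - [4, -10, 0, 0, 0, 0, -1]
    - [0, 0, 0, 0, 0, 0, -1]
    - [0, 0, 0, 0, 0, 0, -1]

```text
clock: 19.6
tcp_pos: [0.5986, -0.2717, 0.2052]
orientation: [-0.001, 0.01, 1.0, 0.001]
wrist_force: [-0.2, 0.2, -1.7]
finger_gap: 0.0354
grip_force: 80.5
```

```bash
python3 - <<'E'
from workcell import *
from h import *
s=get_state();print(s["tcp_pos"].round(4))
c=read_camera("top");im=c["image"]
a=cv2.resize(im[205:295,150:350],None,fx=3.6,fy=3.6,interpolation=cv2.INTER_CUBIC)
d=read_camera("side")["image"][140:260,200:340];d=cv2.resize(d,(280,240),interpolation=cv2.INTER_CUBIC)
o=np.zeros((a.shape[0]+240,a.shape[1],3),np.uint8);o[:a.shape[0]]=a;o[a.shape[0]:,:280]=d
cv2.imwrite("pics/after.png",o[:,:,::-1])
P=cloud(c);m=np.zeros(im.shape[:2],bool);m[205:290,150:300]=1;print("raised on plate",(m&(P[...,2]>.082)&(P[...,2]<.13)&(P[...,0]>.48)&(P[...,0]<.535)).sum())
E
```

```text
[ 0.5986 -0.2717  0.2052]
raised on plate 44
```

View pics/after.png

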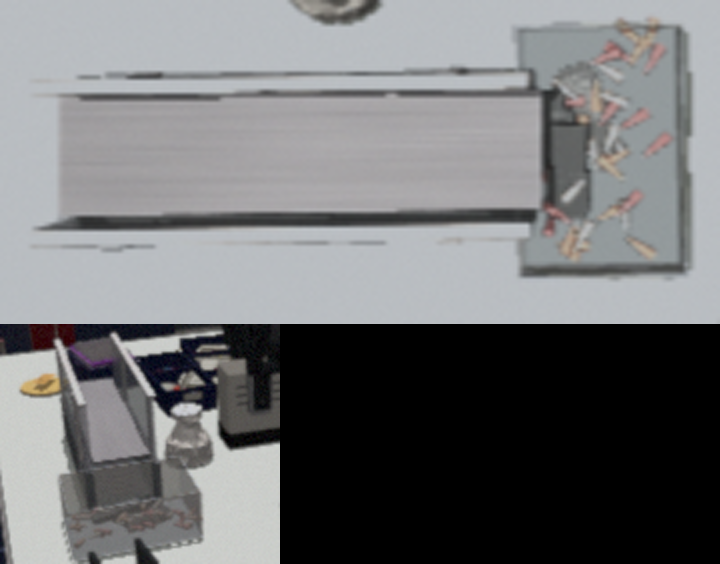

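The chute is empty, and the off-cuts lie in the crate around (570,150) in the picture. Now I set the block down.

Call:
step_arm:
  deltas:
    - [0, 0, -30, 0, 0, 0, -1]
    - [0, 0, -40, 0, 0, 0, -1]
    - [0, 0, -40, 0, 0, 0, -1]
    - [0, 0, -30, 0, 0, 0, -1]
    - [0, 0, -15, 0, 0, 0, -1]

```text
clock: 20.2
tcp_pos: [0.5972, -0.27, 0.0482]
orientation: [-0.002, 0.01, 1.0, 0.001]
wrist_force: [-0.1, -0.1, -1.7]
finger_gap: 0.0353
grip_force: 80.5
```

Call:
step_arm:
  deltas:
    - [0, 0, -6, 0, 0, 0, -1]
    - [0, 0, 0, 0, 0, 0, -1]
    - [0, 0, -4, 0, 0, 0, -1]
    - [0, 0, -2, 0, 0, 0, -1]
    - [0, 0, 0, 0, 0, 0, -1]

```text
clock: 20.7
tcp_pos: [0.5998, -0.2728, 0.04]
orientation: [0.001, 0.01, 1.0, -0.0]
wrist_force: [0.2, -0.0, -2.4]
finger_gap: 0.035
grip_force: 80.5
```

Call:
step_arm:
  deltas:
    - [0, 0, 0, 0, 0, 0, -1]
    - [0, 0, -1, 0, 0, 0, -1]
    - [0, 0, 0, 0, 0, 0, -1]
    - [0, 0, 0, 0, 0, 0, -1]

```text
clock: 21.1
tcp_pos: [0.5994, -0.2727, 0.0382]
orientation: [0.0, 0.01, 1.0, 0.0]
wrist_force: [0.2, -0.8, -2.7]
finger_gap: 0.0352
grip_force: 80.5
```

Call:
step_arm:
  deltas:
    - [0, 0, -2, 0, 0, 0, -1]
    - [0, 0, -2, 0, 0, 0, -1]
    - [0, 0, 0, 0, 0, 0, -1]
    - [0, 0, 0, 0, 0, 0, -1]

```text
clock: 21.5
tcp_pos: [0.5993, -0.2726, 0.034]
orientation: [-0.0, 0.01, 1.0, 0.0]
wrist_force: [0.1, -0.7, -2.1]
finger_gap: 0.0351
grip_force: 80.5
```

Call:
step_arm:
  deltas:
    - [0, 0, -1, 0, 0, 0, -1]
    - [0, 0, 0, 0, 0, 0, -1]
    - [0, 0, 0, 0, 0, 0, -1]

```text
clock: 21.8
tcp_pos: [0.5995, -0.2728, 0.0333]
orientation: [0.0, 0.01, 1.0, -0.0]
wrist_force: [0.2, 0.6, -1.5]
finger_gap: 0.0352
grip_force: 80.6
```

Call:
step_arm:
  deltas:
    - [0, 0, -0.7, 0, 0, 0, -1]
    - [0, 0, 0, 0, 0, 0, -1]
    - [0, 0, 0, 0, 0, 0, -1]

```text
clock: 22.1
tcp_pos: [0.5995, -0.2728, 0.0333]
orientation: [0.0, 0.01, 1.0, -0.0]
wrist_force: [-1.7, 1.6, 4.9]
finger_gap: 0.0354
grip_force: 81.2
```

Contact. I'll release, retreat and check.

Call:
step_arm:
  deltas:
    - [0, 0, 0, 0, 0, 0, 1]
    - [0, 0, 0, 0, 0, 0, 1]
    - [0, 0, 0, 0, 0, 0, 1]
    - [0, 0, 0, 0, 0, 0, 1]
    - [0, 0, 0, 0, 0, 0, 1]

```text
clock: 22.6
tcp_pos: [0.5994, -0.2727, 0.0323]
orientation: [-0.0, 0.01, 1.0, 0.0]
wrist_force: [0.3, 0.3, -0.0]
finger_gap: 0.0857
grip_force: 0.0
```

Call:
step_arm:
  deltas:
    - [0, 0, 20, 0, 0, 0, 1]
    - [0, 0, 35, 0, 0, 0, 1]
    - [0, 0, 35, 0, 0, 0, 1]
    - [0, 0, 35, 0, 0, 0, 1]
    - [0, 0, 25, 0, 0, 0, 1]

```text
clock: 23.1
tcp_pos: [0.6001, -0.273, 0.1854]
orientation: [0.001, 0.01, 1.0, -0.001]
wrist_force: [0.9, -0.7, -0.5]
finger_gap: 0.085
grip_force: 0.0
```

Call:
step_arm:
  deltas:
    - [0, 0, 0, 0, 0, 0, 1]
    - [0, 0, 0, 0, 0, 0, 1]
    - [0, 0, 0, 0, 0, 0, 1]

```text
clock: 23.4
tcp_pos: [0.5987, -0.2723, 0.1809]
orientation: [-0.001, 0.01, 1.0, 0.001]
wrist_force: [0.0, 0.4, -0.2]
finger_gap: 0.0856
grip_force: 0.0
```

```bash
python3 loc.py wrist .6 -.273 .075; python3 - <<'E'
from workcell import *
from h import *
c=read_camera("top");cv2.imwrite("pics/fin.png",c["image"][:,:,::-1])
P=cloud(c);im=c["image"].astype(int)
b=c["image"][205:290,290:345];g=(b.max(2)-b.min(2)<25)&(b.mean(2)<130)
print("crate grey",[(r[1],r[2]) for r in rect(c,np.pad(g,((205,110),(290,295))),.01)],"z max in crate",P[215:280,302:338,2].max())
E
```

```text
[ 0.5987 -0.2723  0.1809] psi 178.82
wrist [(np.int32(3681), array([ 598.2, -273.1]), array([35.5, 59.6]), 89.0, (np.float64(311.6), np.float64(192.1)))]
crate grey [(array([ 478.2, -140.2]), array([ 85.2, 180.7])), (array([500.4, -74.9]), array([68.7, 97.1]))] z max in crate 1.1134531715127032
```

View pics/fin.png

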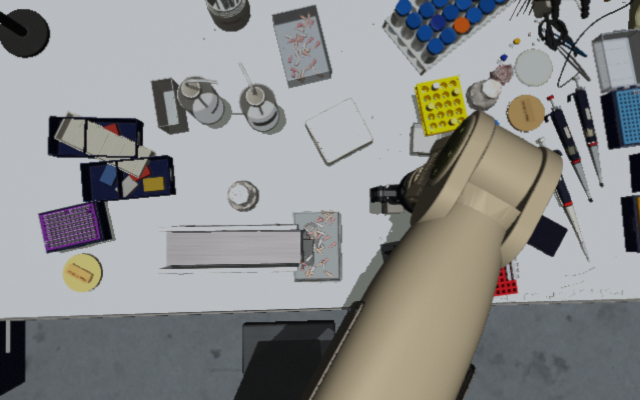

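The scraper stands upright, free of the gripper (full 60 x 36 mm top seen at z = 75 mm). The chute at (232,248) is empty, the off-cuts are in the crate near (310,245), and the flask, foam block and clear box have not moved.

```bash
python3 -c "
from workcell import *
print(hand_in())"
```

```text
the job is handed in; nothing more can be done
None
```

The job is handed in, with no verdict returned: my last pictures show the chute empty with the off-cuts in the crate, the scraper upright and let go on the open bench about 135 mm from its stand, and the bystanders where they were.

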